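# Sort the glassware into the bench trays

### The job

Sort the small things lying on the worktop into the two-bay trays: the two petri dishes into the blue tray and the two lidded glass weighing bottles into the yellow tray, one to a bay, and the hollow stopper into either bay of the white tray. Everything should rest on the floor of its bay, dishes flat and weighing bottles upright, and be let go; leave the other things, such as the orange-capped media bottle and the timer, where they are, and do not knock a weighing bottle over on the way.

Things in the scene. Friction and masses are not known exactly. Their poses are not given: they have to be found in the camera images.
- dish_a_centre (a point): round closed petri dish with pale beige content, 60 mm diameter, 15 mm high, 20 to 45 g, lying flat on the worktop; grasp across the diameter. This point is its centre, half-way up (7.5 mm above its underside); z up. There are two alike
- dish_b_centre (a point): round closed petri dish with pale beige content, 60 mm diameter, 15 mm high, 20 to 45 g, lying flat on the worktop; grasp across the diameter. This point is its centre, half-way up (7.5 mm above its underside); z up. There are two alike
- glass_a_centre (a point): low lidded glass weighing bottle with a knob on its lid, clear and colourless, standing upright, 58 mm high overall, 30 to 65 g; body 36 mm diameter up to 34 mm, above that grasped as a 42 mm diameter lid; the lid is fixed to it. This point is its centre, half-way up (29 mm above its underside); z up. There are two alike
- glass_b_centre (a point): low lidded glass weighing bottle with a knob on its lid, clear and colourless, standing upright, 58 mm high overall, 30 to 65 g; body 36 mm diameter up to 34 mm, above that grasped as a 42 mm diameter lid; the lid is fixed to it. This point is its centre, half-way up (29 mm above its underside); z up. There are two alike
- stopper_centre (a point): hollow whitish stopper with a black band round it, lying on its side, 35 mm (its x) by 30 mm (its y) by 35 mm high, about 30 g; it does not roll; grasp it across its 30 mm (the fingers closing along its y). This point is its centre, half-way up (17.5 mm above the worktop); z up
- tray_blue: blue plastic tray, fixed, outside 172 mm (its x) by 218 mm (its y) with the rim, 24 mm high; floor and walls 4 mm thick. A divider 4 mm thick, its top 18 mm above the worktop, runs along x through the middle: two bays, each 160 mm (x) by 101 mm (y), centred at y = +52.5 and -52.5 mm. Origin at the centre of its underside, on the worktop; z up; x points roughly away from the robot
- tray_yellow: yellow plastic tray, fixed, outside 172 mm (its x) by 218 mm (its y) with the rim, 24 mm high; floor and walls 4 mm thick. A divider 4 mm thick, its top 18 mm above the worktop, runs along x through the middle: two bays, each 160 mm (x) by 101 mm (y), centred at y = +52.5 and -52.5 mm. Origin at the centre of its underside, on the worktop; z up; x points roughly away from the robot
- tray_white: white plastic tray, fixed, outside 172 mm (its x) by 218 mm (its y) with the rim, 24 mm high; floor and walls 4 mm thick. A divider 4 mm thick, its top 18 mm above the worktop, runs along x through the middle: two bays, each 160 mm (x) by 101 mm (y), centred at y = +52.5 and -52.5 mm. Origin at the centre of its underside, on the worktop; z up; x points roughly away from the robot
- media_centre (a point): bystander: media bottle with orange screw cap and pinkish content, 68 mm diameter, 162 mm high, standing loose behind the trays; to be left alone. This point is its centre, half-way up
- timer_centre (a point): bystander: small white bench timer with three buttons, 58 x 64 x 19 mm, lying loose behind the trays; to be left alone. This point is its centre, half-way up
Things that resemble listed ones, but are neither listed nor needed, are in the scene too. Leave any green, pink or red look-alike of the part that bears glass_a_centre alone.

How it is judged:
At the end, for the whole second after the job is handed in: One petri dish flat in each bay of the blue tray, one weighing bottle upright in each bay of the yellow tray (tilt under 0.1 rad), the stopper in either bay of the white tray; all on the bay floors, not propped on a wall, and at rest; bottle and timer moved under 20 mm ((((x of dish_a_centre in the frame of tray_blue between -0.07 and 0.07 m and y of dish_a_centre in the frame of tray_blue between 0.015 and 0.09 m and z of dish_a_centre in the frame of tray_blue between 0.003 and 0.017 m and angle between dish_a_centre's own z axis and vertical below 0.1 rad) and (x of dish_b_centre in the frame of tray_blue between -0.07 and 0.07 m and y of dish_b_centre in the frame of tray_blue between -0.09 and -0.015 m and z of dish_b_centre in the frame of tray_blue between 0.003 and 0.017 m and angle between dish_b_centre's own z axis and vertical below 0.1 rad)) or ((x of dish_b_centre in the frame of tray_blue between -0.07 and 0.07 m and y of dish_b_centre in the frame of tray_blue between 0.015 and 0.09 m and z of dish_b_centre in the frame of tray_blue between 0.003 and 0.017 m and angle between dish_b_centre's own z axis and vertical below 0.1 rad) and (x of dish_a_centre in the frame of tray_blue between -0.07 and 0.07 m and y of dish_a_centre in the frame of tray_blue between -0.09 and -0.015 m and z of dish_a_centre in the frame of tray_blue between 0.003 and 0.017 m and angle between dish_a_centre's own z axis and vertical below 0.1 rad))) and (((x of glass_a_centre in the frame of tray_yellow between -0.07 and 0.07 m and y of glass_a_centre in the frame of tray_yellow between 0.015 and 0.09 m and z of glass_a_centre in the frame of tray_yellow between 0.003 and 0.039 m and angle between glass_a_centre's own z axis and vertical below 0.1 rad) and (x of glass_b_centre in the frame of tray_yellow between -0.07 and 0.07 m and y of glass_b_centre in the frame of tray_yellow between -0.09 and -0.015 m and z of glass_b_centre in the frame of tray_yellow between 0.003 and 0.039 m and angle between glass_b_centre's own z axis and vertical below 0.1 rad)) or ((x of glass_b_centre in the frame of tray_yellow between -0.07 and 0.07 m and y of glass_b_centre in the frame of tray_yellow between 0.015 and 0.09 m and z of glass_b_centre in the frame of tray_yellow between 0.003 and 0.039 m and angle between glass_b_centre's own z axis and vertical below 0.1 rad) and (x of glass_a_centre in the frame of tray_yellow between -0.07 and 0.07 m and y of glass_a_centre in the frame of tray_yellow between -0.09 and -0.015 m and z of glass_a_centre in the frame of tray_yellow between 0.003 and 0.039 m and angle between glass_a_centre's own z axis and vertical below 0.1 rad))) and ((x of stopper_centre in the frame of tray_white between -0.075 and 0.075 m and y of stopper_centre in the frame of tray_white between 0.012 and 0.095 m and z of stopper_centre in the frame of tray_white between 0.003 and 0.028 m) or (x of stopper_centre in the frame of tray_white between -0.075 and 0.075 m and y of stopper_centre in the frame of tray_white between -0.095 and -0.012 m and z of stopper_centre in the frame of tray_white between 0.003 and 0.028 m)) and linear speed of each of dish_a, dish_b, glass_a, glass_b, stopper below 0.02 m/s); the robot touches nothing.
It fails at once if the orange-capped media bottle is moved more than 20 mm (distance of media_centre from where it was at the start of the episode above 0.02 m).
It fails at once if the timer is moved more than 20 mm (distance of timer_centre from where it was at the start of the episode above 0.02 m).
It fails at once if a weighing bottle is knocked over (angle between any of glass_a_centre, glass_b_centre's own z axis and vertical above 0.8 rad).
It also fails if it takes over 104 s, if anything falls off the work surface, if the arm or the gripper's body presses on something with over 40 N, if the wrist force passes 120 N, or if a joint passes its speed limit or range.

### The arm

A 6-joint arm with a two-finger parallel gripper is mounted at the origin on a cart in front of the work surface, level with it; the furniture and walls round the work are solid. World frame = base frame: x ahead of the robot, y to its left, z up, the work surface at z = 0. Lengths are in m, angles in rad, forces in N, time in s.
With the tool pointing down it reaches from about 0.35 to 0.775 m from the base axis. Payload 7.3 kg.
Tool frame: the origin (TCP) lies midway between the tips of the shut fingers; the grasp point (between the pads) lies 19 mm behind it; z points along the fingers, y is the line along which they close (so a half turn about z gives the same grasp; the last joint's range is limited). The gripper opens to 92 mm and grips with 3 to 60 N. Pads are 19 mm wide; open, the fingers measure 130 mm over their backs; the gripper's body (75 mm by 190 mm) begins 47 mm behind the grasp point.
Start: joints at [1.179, 0.342, 1.524, -0, 1.275, -0.146], TCP at [0.128, 0.509, 0.204] pointing down, gripper open.
Joint ranges: [-2.53, 2.53], [-0.77, 2.02], [0.04, 2.7], [-1, 4.14], [0.28, 2.66], [-3.11, 3.11]. Speed limits (rad/s): [2.57, 2.57, 3.14, 3.14, 3.14, 3.14].

### API

Orientations are given as [roll, pitch, yaw] about the fixed x, y, z axes, in that order (R = Rz(yaw) Ry(pitch) Rx(roll)).
In Python, from cell import monitor, vision, workorder gives the robot as it stands.
- The arm moves only by the tool move_arm, never from a script. Its argument "rows" is a list of rows, each a list of 5 numbers: the shift along the world's x, y, z in mm, then the turn about the world's z in rad, then the closure, from -1 (fully open) to 1 (shut). A call has 1 to 12 rows; each row shifts and turns the commanded pose from where the row before left it; what a row does not reach is not made up. A row lasts 1/10 s, in which the tool goes at most 50 mm and 8.59 degrees, less where a joint would pass 70% of its speed; a pose out of reach is approached as far as the arm can. A call is refused whole if a number of a shift passes 50 or a number of a turn 0.15, either way. A call with a gripper value outside its range is refused whole. The fingers move at their own pace and stop on an object; "newtons" is the grip in N (left out, the last holds). Time passes only in rows, so rows that do not move let the fingers close. It gives the time, the measured TCP pose, the force, the opening and the grip force at its end, in the units of the state.
- monitor.observe(): the state, without advancing time (a new reading comes with each control period).
- vision.read_camera(name): name is "scene" or "top" or "wrist"; returns the picture (480x640x3 uint8, red, green, blue); there is no depth.
- vision.get_calibration(name): a dict with "K" (3x3 intrinsics, pixels), "k1" (the pictures are not rectified: a ray, as slopes to the right and down, at radius r is drawn at 1 + k1 r^2 times it, then the intrinsics apply), "T" (4x4, takes a point from camera to world coordinates); the wrist camera has in their place "mount" (4x4, takes a point from camera to tool coordinates, whose origin is the TCP and whose axes are the flange's). Camera axes: x right, y up, looking along -z (the intrinsics and any distortion apply to the point x, -y, -z); pixel columns grow to the right and rows downward; lengths in m; the calibration is good to about 2 mm. A picture is of the moment at which its call begins: read the wrist's pose just before it. get_calibration takes no time and is no camera call.
- workorder.hand_in(): hands the job in; it is judged then, once.
The state is a dict: "time": time; "qpos": joint angles; "qvel": joint speeds; "joint_efforts": joint torques, N m; "tool_pos": TCP position; "tool_rot": TCP orientation; "contact_force": force on the tool from outside, world axes, zero at the start; "torque": the same for the moment, N m; "opening": finger opening in m; "grip_force": force on a finger pad.
Only numpy, scipy, OpenCV 4.12 (cv2) and the standard library are available. Lean on these libraries where they do the work, as an engineer would, in place of code of your own. Each camera call takes 0.05 s, during which the arm holds its last target. There are 200 camera calls.

## Working session

There is one attempt and no reset: what is moved stays moved. The work goes in short steps, Python scripts to look and compute and a tool call to move; the robot and the scene stay as the last step left them, time stands still between calls to the robot, and variables do not carry over. Pictures are saved under pics/ and viewed, at most 14 in all, crops included, and the job is handed in when it is done.

Besides the shell and the picture viewer there is one more tool, called after "Call:" as name(argument=value, ...), one argument or row to a line, values as JSON. move_arm: Moves the arm, as the interface text tells. Its arguments: {"type":"object","properties":{"rows":{"type":"array","items":{"type":"array","items":{"type":"number"}}},"newtons":{"type":"number"}},"required":["rows"]}

```bash
mkdir -p pics
python3 - <<'E'
from cell import monitor, vision
import cv2
s=monitor.observe(); print({k:s[k] for k in('time','tool_pos','tool_rot','opening')})
for n in('top','scene'):
    c=vision.get_calibration(n); print(n,c)
    cv2.imwrite(f'pics/{n}0.png',cv2.cvtColor(vision.read_camera(n),cv2.COLOR_RGB2BGR))
print(vision.get_calibration('wrist'))
E
```

```text
{'time': 0.0, 'tool_pos': array([0.12752809, 0.50881886, 0.20375122]), 'tool_rot': array([-3.14005694e+00, -2.55050663e-04,  2.89583913e+00]), 'opening': 0.09186904793192156}
top {'K': array([[468.6379696 ,   0.        , 317.74428114],
       [  0.        , 468.6379696 , 227.5450276 ],
       [  0.        ,   0.        ,   1.        ]]), 'k1': -0.08706392790335908, 'T': array([[-1.66609299e-02,  9.95215349e-01, -9.62747205e-02,
         4.34895060e-01],
       [-9.99860909e-01, -1.66566010e-02,  8.48691456e-04,
        -8.89848901e-03],
       [-7.58978842e-04,  9.62754696e-02,  9.95354438e-01,
         1.20393498e+00],
       [ 0.00000000e+00,  0.00000000e+00,  0.00000000e+00,
         1.00000000e+00]])}
scene {'K': array([[529.06896134,   0.        , 318.49867021],
       [  0.        , 529.06896134, 235.22910599],
       [  0.        ,   0.        ,   1.        ]]), 'k1': -0.03258006486086261, 'T': array([[ 0.61355891,  0.55480506, -0.56190462, -0.06146661],
       [-0.78950792,  0.41755943, -0.44980147, -0.50571605],
       [-0.01492356,  0.71960785,  0.6942203 ,  0.84585233],
       [ 0.        ,  0.        ,  0.        ,  1.        ]])}
{'K': array([[379.76660836,   0.        , 318.78996046],
       [  0.        , 379.76660836, 237.69355946],
       [  0.        ,   0.        ,   1.        ]]), 'k1': -0.04428025263773092, 'mount': array([[ 4.80672441e-05,  9.65542602e-01,  2.60245042e-01,
         7.00602147e-02],
       [ 9.99999950e-01,  3.47347973e-05, -3.13570501e-04,
         1.59022161e-03],
       [-3.11805236e-04,  2.60245044e-01, -9.65542552e-01,
        -1.80704474e-01],
       [ 0.00000000e+00,  0.00000000e+00,  0.00000000e+00,
         1.00000000e+00]])}
```

View pics/top0.png

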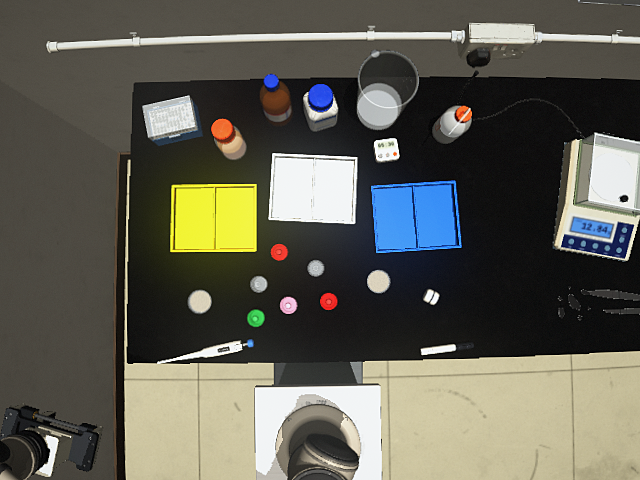

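View pics/scene0.png

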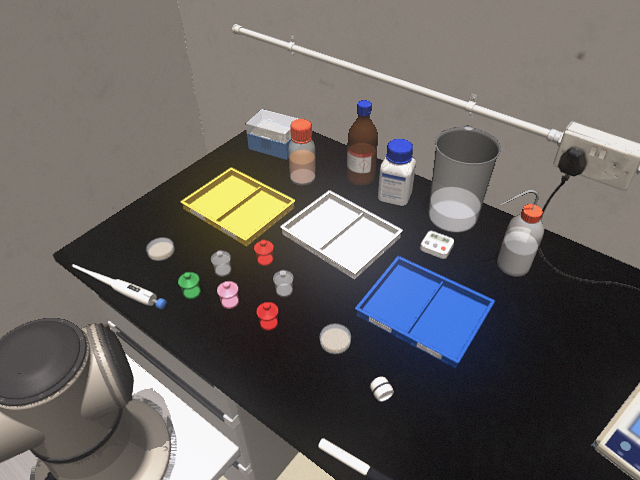

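The top picture shows these candidates:
- **Clear bottles:** (259,284) and (316,268). The look-alikes are green (256,318), pink (288,305), and red (279,252) and (328,301).
- **Dishes:** (200,301) and (378,281).
- **Stopper:** (431,297).

I choose the two colourless bottles and will check them in a crop.

```bash
cat > h.py <<'E'
import numpy as np, cv2
from cell import monitor, vision
from scipy.spatial.transform import Rotation as Rn
def T(n):
    c=vision.get_calibration(n)
    if 'T' in c: return c,c['T']
    s=monitor.observe(); M=np.eye(4); M[:3,:3]=Rn.from_euler('xyz',s['tool_rot']).as_matrix(); M[:3,3]=s['tool_pos']
    return c,M@c['mount']
def pix2w(c,Tm,uv,z):
    k=np.array([c['k1'],0,0,0,0],float)
    p=cv2.undistortPoints(np.array([[uv]],float),c['K'],k)[0,0]   # small k1: model 1+k1 r^2
    d=Tm[:3,:3]@np.array([p[0],-p[1],-1]); o=Tm[:3,3]
    return (o+d*(z-o[2])/d[2])
def w2pix(c,Tm,P):
    q=Tm[:3,:3].T@(np.asarray(P,float)-Tm[:3,3]); x,y=q[0]/-q[2],-q[1]/-q[2]; r=1+c['k1']*(x*x+y*y)
    return c['K'][:2,:2]@[x*r,y*r]+c['K'][:2,2]
def grab(n,f=None):
    c,Tm=T(n); im=cv2.cvtColor(vision.read_camera(n),cv2.COLOR_RGB2BGR)
    if f: cv2.imwrite('pics/'+f,im)
    return c,Tm,im
E
python3 - <<'E'
from h import *
c,Tm=T('top'); im=cv2.imread('pics/top0.png')
cv2.imwrite('pics/crop0.png',cv2.resize(im[235:335,180:450],None,fx=2.9,fy=2.9,interpolation=cv2.INTER_CUBIC))
for n,uv,z in [('gA',(259,284),.04),('gB',(316,268),.04),('green',(256,318),.04),('pink',(288,305),.04),('red1',(279,252),.04),('red2',(328,301),.04),('media cap',(222,128),.162),('timer',(386,150),.019)]:
    print(n,pix2w(c,Tm,uv,z).round(3))
g=im.max(2)[235:335,180:450]; n,l,st,ce=cv2.connectedComponentsWithStats((g>70).astype(np.uint8))
for s,q in zip(st[1:],ce[1:]):
    if s[4]>60: uv=q+[180,235]; print(s,uv.round(1),[pix2w(c,Tm,uv,z)[:2].round(3) for z in(.015,.03,.04)])
hsv=cv2.cvtColor(im,cv2.COLOR_BGR2HSV)
for nm,m in [('blue',(hsv[...,0]>95)&(hsv[...,0]<125)&(hsv[...,1]>120)&(hsv[...,2]>120)),('yel',(hsv[...,0]>22)&(hsv[...,0]<36)&(hsv[...,1]>120)&(hsv[...,2]>100)),('wh',(hsv[...,1]<30)&(hsv[...,2]>150))]:
    m=m.astype(np.uint8); m[:145]=0; m[260:]=0; m[:, :165]=0;m[:,470:]=0
    if nm=='wh': m[:,365:]=0
    cn=max(cv2.findContours(m,0,2)[0],key=cv2.contourArea); P=np.array([pix2w(c,Tm,p[0],.024)[:2] for p in cv2.convexHull(cn)],np.float32)
    print(nm,cv2.minAreaRect(P))
E
```

```text
gA [0.41  0.138 0.04 ]
gB [ 0.447 -0.004  0.04 ]
green [0.326 0.146 0.04 ]
pink [0.357 0.067 0.04 ]
red1 [0.488 0.087 0.04 ]
red2 [ 0.365 -0.032  0.04 ]
media cap [0.769 0.206 0.162]
timer [ 0.748 -0.19   0.019]
[   0    0   77   17 1308] [218. 243.] [array([0.515, 0.245]), array([0.514, 0.242]), array([0.513, 0.24 ])]
[ 195    0   75   18 1202] [410.4 242.6] [array([ 0.507, -0.245]), array([ 0.506, -0.242]), array([ 0.506, -0.24 ])]
[ 90   9  18  17 239] [278.8 251.8] [array([0.49, 0.09]), array([0.489, 0.089]), array([0.489, 0.088])]
[127  25  17  17 225] [315.3 267.8] [array([ 0.448, -0.002]), array([ 0.448, -0.002]), array([ 0.447, -0.002])]
[187  35  24  23 438] [378.1 281. ] [array([ 0.412, -0.16 ]), array([ 0.412, -0.158]), array([ 0.412, -0.157])]
[ 70  41  18  17 236] [258.3 283.9] [array([0.409, 0.143]), array([0.41 , 0.141]), array([0.41 , 0.139])]
[  8  55  24  24 463] [199.3 301.3] [array([0.368, 0.293]), array([0.368, 0.289]), array([0.369, 0.287])]
[243  54  17  16 175] [431.2 296.6] [array([ 0.37 , -0.294]), array([ 0.37, -0.29]), array([ 0.371, -0.288])]
[140  58  18  17 248] [328.3 301. ] [array([ 0.364, -0.033]), array([ 0.365, -0.033]), array([ 0.365, -0.033])]
[100  62  18  17 248] [288.1 305. ] [array([0.356, 0.068]), array([0.357, 0.067]), array([0.357, 0.066])]
[ 67  74  18  18 255] [255.4 317.6] [array([0.325, 0.151]), array([0.326, 0.149]), array([0.327, 0.147])]
blue ((0.5745567083358765, -0.26016008853912354), (0.17428448796272278, 0.21970561146736145), 2.6968867778778076)
yel ((0.5800918936729431, 0.25653132796287537), (0.22201292216777802, 0.1725163608789444), 89.15751647949219)
wh ((0.6513308882713318, 0.0006348863244056702), (0.22142526507377625, 0.17362594604492188), 86.31282043457031)
```

View pics/crop0.png

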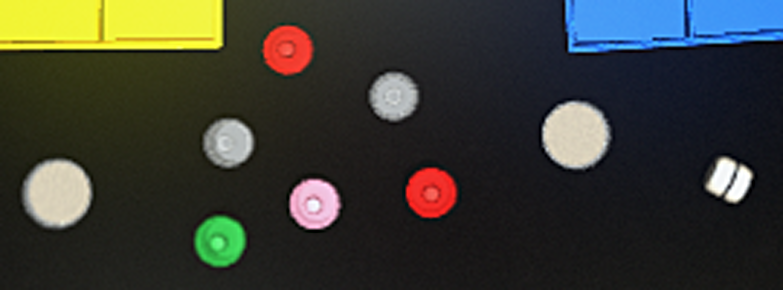

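The crop confirms the clear bottles at crop (228,142) and (394,96), the dishes at (57,192) and (576,134), and the stopper at (729,180), lying diagonally. I'll set tool yaw to π/2 so the fingers close along world x, which suits the bays, and start with the left dish.

Call:
move_arm(
  rows=[
    [26.7, -24.1, -6, -0.147, -1],
    [26.7, -24.1, -6, -0.147, -1],
    [26.7, -24.1, -6, -0.147, -1],
    [26.7, -24.1, -6, -0.147, -1],
    [26.7, -24.1, -6, -0.147, -1],
    [26.7, -24.1, -6, -0.147, -1],
    [26.7, -24.1, -6, -0.147, -1],
    [26.7, -24.1, -6, -0.147, -1],
    [26.7, -24.1, -6, -0.149, -1],
    [0, 0, 0, 0, -1],
    [0, 0, 0, 0, -1],
  ],
  newtons=15,
)

```text
time: 1.2
tool_pos: [0.368, 0.2918, 0.15]
tool_rot: [-3.14, 0.0, 1.57]
contact_force: [0.2, -0.2, 0.2]
opening: 0.0915
grip_force: 0.0
```

Run:
```python
from h import *
c,Tm,im=grab('wrist','w1.png'); s=monitor.observe(); print(s['tool_pos'],s['tool_rot'],s['qpos'],s['time'])
print(w2pix(c,Tm,[.368,.292,.015]),w2pix(c,Tm,[.41,.139,.04]))
```

```text
[0.36758911 0.29241568 0.15025634] [-3.14077325e+00  1.39358867e-04  1.57176554e+00] [5.08406619e-01 2.97297493e-01 1.75261080e+00 3.11322504e-04
 1.09246825e+00 5.07294057e-01] 1.25
[318.68986135 222.06155063] [365.38793595 394.19948153]
```

View pics/w1.png

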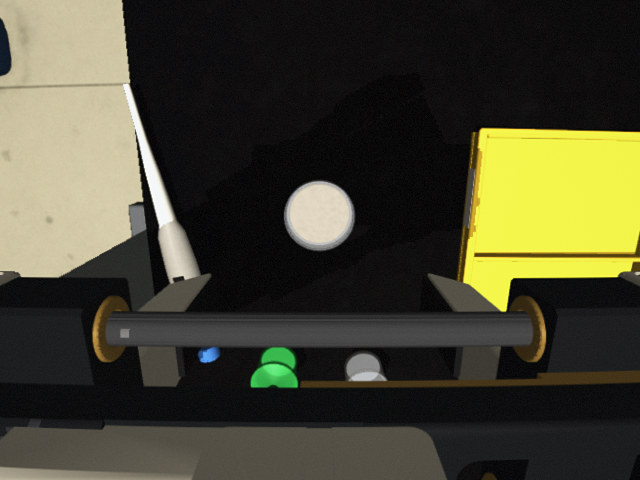

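The wrist picture shows the dish at (320,215), the predicted position was about (319,222), so the dish is roughly 4 mm further along +y. The fingers have clear space on both sides, so I'll descend and grip.

Call:
move_arm(
  rows=[
    [1, 4, -40, 0, -1],
    [0, 0, -40, 0, -1],
    [0, 0, -35, 0, -1],
    [0, 0, -20, 0, -1],
    [0, 0, -11, 0, -1],
    [0, 0, 0, 0, -1],
    [0, 0, 0, 0, 0.4],
    [0, 0, 0, 0, 0.6],
    [0, 0, 0, 0, 0.6],
    [0, 0, 0, 0, 0.6],
    [0, 0, 0, 0, 0.6],
  ],
  newtons=15,
)

```text
time: 2.35
tool_pos: [0.3693, 0.2964, 0.0049]
tool_rot: [3.141, -0.0, 1.571]
contact_force: [0.3, -0.4, 0.0]
opening: 0.0562
grip_force: 0.0
```

Call:
move_arm(
  rows=[
    [0, 0, 0, 0, 0.6],
    [0, 0, 0, 0, 0.6],
    [0, 0, 0, 0, 0.6],
  ],
)

```text
time: 2.65
tool_pos: [0.369, 0.2963, 0.0044]
tool_rot: [3.142, 0.0, 1.571]
contact_force: [0.4, 0.3, 0.6]
opening: 0.0324
grip_force: 0.0
```

Run:
```python
from h import *
c,Tm,im=grab('wrist','w2.png')
```

```text
(no output)
```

View pics/w2.png

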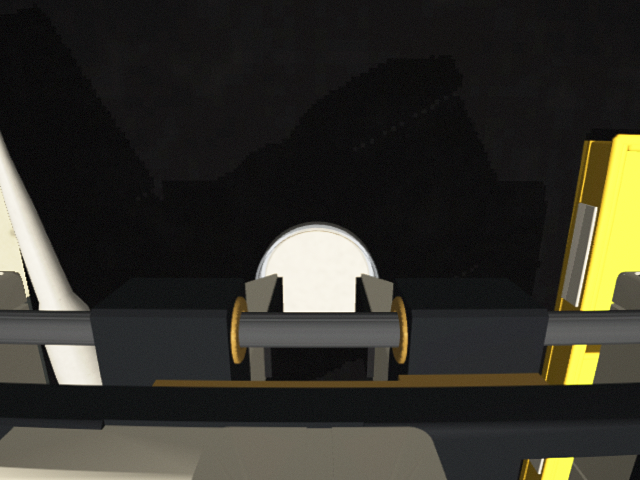

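The dish is ahead of the fingers: its far edge is at row 222 and it spans columns 257 to 380. I'll work out where it is relative to the TCP.

Run:
```python
from h import *
c,Tm=T('wrist'); s=monitor.observe(); p=s['tool_pos']; print(p, s['opening'])
print('tcp pix',w2pix(c,Tm,p),'tips',w2pix(c,Tm,p+[.016,0,0]),'grasp pt',w2pix(c,Tm,p+[0,0,.019]))
for uv in [(318,222),(257,280),(380,280)]: print(uv,pix2w(c,Tm,uv,.015))
c,Tm2,im=grab('top')
m=(im.min(2)>120).astype(np.uint8)[290:315,185:220]; n,l,st,ce=cv2.connectedComponentsWithStats(m); print(st,ce+[185,290],pix2w(c,Tm2,ce[-1]+[185,290],.015))
# also first wrist picture blob
```

```text
[0.36903126 0.29632125 0.0044071 ] 0.028357604558491338
tcp pix [318.33843864 281.00421575] tips [349.7815945  280.99334001] grasp pt [318.28570905 296.26085366]
(318, 222) [0.36889953 0.32945136 0.015     ]
(257, 280) [0.33965763 0.30099982 0.015     ]
(380, 280) [0.39858714 0.30100413 0.015     ]
[[  0   0  35  25 730]
 [ 17   2   9  20 133]
 [  9   7   1   1   1]
 [ 13   8   1   5   5]
 [ 13  14   1   3   3]
 [  9  22   1   3   3]] [[201.38219178 302.03150685]
 [205.87218045 301.62406015]
 [194.         297.        ]
 [198.         300.        ]
 [198.         305.        ]
 [194.         313.        ]] [0.33813307 0.30646666 0.015     ]
```

The dish hasn't moved, at (0.369, 0.299). The fingertips look higher than the TCP when they are open, so they probably swing on an arc and passed over the dish. I'll raise the arm, open to about 60 mm and measure the tip height.

Call:
move_arm(
  rows=[
    [0, 0, 20, 0, -0.3],
    [0, 0, 40, 0, -0.3],
    [0, 0, 0, 0, -0.3],
    [0, 0, 0, 0, -0.3],
    [0, 0, 0, 0, -0.3],
    [0, 0, 0, 0, -0.3],
    [0, 0, 0, 0, -0.3],
  ],
)

```text
time: 3.45
tool_pos: [0.3685, 0.296, 0.0636]
tool_rot: [-3.14, 0.001, 1.571]
contact_force: [0.2, 0.2, -0.2]
opening: 0.0591
grip_force: 0.0
```

Run:
```python
from h import *
c,Tm,im=grab('wrist'); s=monitor.observe(); print(s['tool_pos'],s['opening'])
p=s['tool_pos']; h=s['opening']/2
for dz in (0,.01,.02,.03): print(dz,w2pix(c,Tm,p+[h,.0095,dz]).round(),w2pix(c,Tm,p+[h,-.0095,dz]).round())
cv2.imwrite('pics/w3.png',cv2.resize(im[170:400,180:460],None,fx=2.5,fy=2.5))
```

```text
[0.36863151 0.29610505 0.06372077] 0.05977763339040483
0 [378. 263.] [377. 298.]
0.01 [381. 270.] [379. 307.]
0.02 [385. 278.] [383. 316.]
0.03 [389. 286.] [386. 326.]
```

View pics/w3.png

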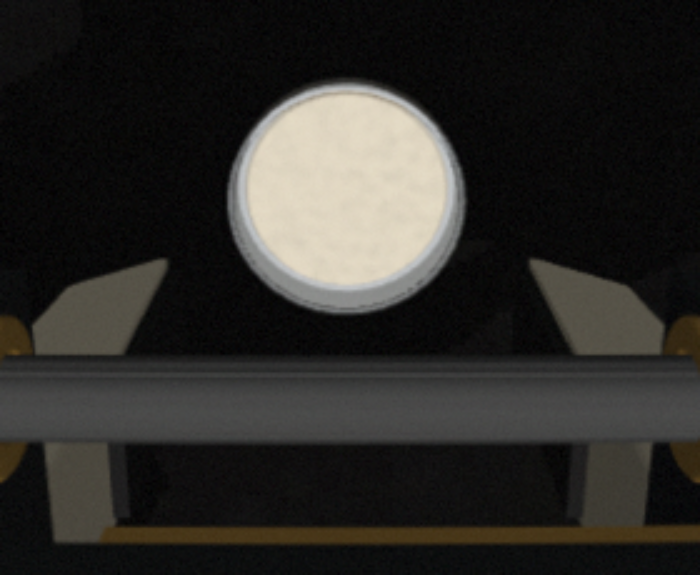

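The grey fingertips are at full-picture (247,274) and (392,274). Their spacing puts them about 20 mm above the stated TCP, so they closed over the dish. I'll go lower this time in guarded steps.

Call:
move_arm(
  rows=[
    [0, 3, 0, 0, -1],
    [0, 0, 0, 0, -1],
    [0, 0, 0, 0, -1],
    [0, 0, 0, 0, -1],
    [0, 0, -20, 0, -1],
    [0, 0, -20, 0, -1],
    [0, 0, -15, 0, -1],
    [0, 0, -9, 0, -1],
    [0, 0, -4, 0, -1],
    [0, 0, -3, 0, -1],
    [0, 0, 0, 0, -1],
  ],
)

```text
time: 4.6
tool_pos: [0.3692, 0.2995, -0.0064]
tool_rot: [3.141, -0.0, 1.571]
contact_force: [0.0, -0.2, -0.7]
opening: 0.0914
grip_force: 0.0
```

Call:
move_arm(
  rows=[
    [0, 0, -3, 0, -1],
    [0, 0, -3, 0, -1],
    [0, 0, 0, 0, -1],
    [0, 0, 0, 0, 0.4],
    [0, 0, 0, 0, 0.4],
    [0, 0, 0, 0, 0.4],
    [0, 0, 0, 0, 0.4],
    [0, 0, 0, 0, 0.4],
    [0, 0, 0, 0, 0.4],
  ],
)

```text
time: 5.5
tool_pos: [0.3691, 0.2994, -0.0125]
tool_rot: [3.141, -0.0, 1.571]
contact_force: [-0.3, 0.6, 1.2]
opening: 0.0592
grip_force: 15.0
```

Gripped: opening 59 mm, 15 N. Next I lift it and carry it to the near bay of the blue tray.

Call:
move_arm(
  rows=[
    [0, 0, 15, 0, 0.4],
    [0, 0, 45, 0, 0.4],
    [3, -8, 45, 0, 0.4],
    [20, -45, 0, 0, 0.4],
    [20, -45, 0, 0, 0.4],
    [20, -45, 0, 0, 0.4],
    [20, -45, 0, 0, 0.4],
    [20, -45, 0, 0, 0.4],
    [20, -45, 0, 0, 0.4],
    [20, -45, 0, 0, 0.4],
    [20, -45, 0, 0, 0.4],
    [20, -45, 0, 0, 0.4],
  ],
)

```text
time: 6.7
tool_pos: [0.5524, -0.1157, 0.0924]
tool_rot: [-3.142, -0.0, 1.57]
contact_force: [0.6, 1.1, 0.2]
opening: 0.0595
grip_force: 15.0
```

Call:
move_arm(
  rows=[
    [10, -47, 0, 0, 0.4],
    [10, -47, 0, 0, 0.4],
    [0, 0, -10, 0, 0.4],
    [0, 0, 0, 0, 0.4],
  ],
)

```text
time: 7.1
tool_pos: [0.5707, -0.2081, 0.0806]
tool_rot: [-3.139, -0.002, 1.568]
contact_force: [0.1, 0.1, 0.1]
opening: 0.0593
grip_force: 15.0
```

Run:
```python
from h import *
c,Tm,im=grab('wrist','w4.png'); s=monitor.observe(); print(s['tool_pos'],s['opening'],s['grip_force'])
for x,y in((.572,-.2075),(.577,-.3125)): print(w2pix(c,Tm,[x,y,.004]))
```

```text
[ 0.57093816 -0.2069358   0.08124455] 0.05895860590041675 14.999994188547134
[320.63438525 240.1045684 ]
[327.18677565 370.17428159]
```

View pics/w4.png

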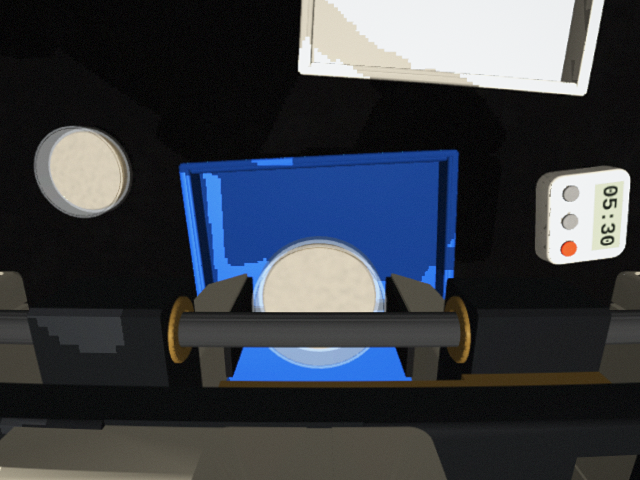

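The dish is held over the near blue bay, whose centre projects to about (320,240). The other dish is at (85,170) and the timer is well clear, so I'll lower and let go.

Call:
move_arm(
  rows=[
    [0, 0, -40, 0, 0.4],
    [0, 0, -25, 0, 0.4],
    [0, 0, -14, 0, 0.4],
    [0, 0, -6, 0, 0.4],
    [0, 0, -3, 0, 0.4],
    [0, 0, 0, 0, 0.4],
    [0, 0, 0, 0, -0.6],
    [0, 0, 0, 0, -0.6],
    [0, 0, 0, 0, -0.6],
    [0, 0, 20, 0, -0.6],
    [0, 0, 40, 0, -1],
  ],
)

```text
time: 8.25
tool_pos: [0.5699, -0.2067, 0.0524]
tool_rot: [-3.136, -0.003, 1.571]
contact_force: [0.6, -0.6, -0.1]
opening: 0.0781
grip_force: 0.0
```

Run:
```python
from h import *
c,Tm,im=grab('wrist'); 
b=cv2.imread('pics/w4.png')
def dish(im,z,lim):
    m=((im.min(2)>120)&(im.max(2).astype(int)-im.min(2)>15)&(im[...,2]>im[...,0])).astype(np.uint8)
    m=cv2.morphologyEx(m,cv2.MORPH_OPEN,np.ones((5,5)))
    n,l,st,ce=cv2.connectedComponentsWithStats(m)
    for s,q in zip(st[1:],ce[1:]):
        if s[4]>1500: print(s,q,pix2w(c,Tm,q,z).round(4))
dish(im,.015,0)
print(monitor.observe()['tool_pos'])
```

```text
[ 313    0  160   80 4860] [368.30041152  45.27674897] [ 0.5962 -0.0884  0.015 ]
[  22  133   79   86 5322] [ 61.7093198  175.98440436] [ 0.4195 -0.1567  0.015 ]
[ 282  219   84   80 5309] [323.77152006 258.40346581] [ 0.5729 -0.2068  0.015 ]
[ 0.5745585  -0.20892426  0.06131427]
```

Call:
move_arm(
  rows=[
    [0, 0, 20, 0, -1],
    [-40, 12, 0, 0, -1],
    [-40, 12, 0, 0, -1],
    [-40, 12, 0, 0, -1],
    [-37, 11, 0, 0, -1],
    [0, 0, 0, 0, -1],
    [0, 0, 0, 0, -1],
  ],
)

```text
time: 9.0
tool_pos: [0.4155, -0.1611, 0.0752]
tool_rot: [3.14, 0.001, 1.57]
contact_force: [-0.1, 0.1, -0.8]
opening: 0.0919
grip_force: 0.0
```

Run:
```python
from h import *
s=monitor.observe(); c,Tm,im=grab('wrist'); print(s['tool_pos'])
m=((im.min(2)>120)&(im.max(2).astype(int)-im.min(2)>15)&(im[...,2]>im[...,0])).astype(np.uint8)
m=cv2.morphologyEx(m,cv2.MORPH_OPEN,np.ones((5,5)))
n,l,st,ce=cv2.connectedComponentsWithStats(m)
for s,q in zip(st[1:],ce[1:]):
    if s[4]>1500: print(s,q,pix2w(c,Tm,q,.015).round(4))
```

```text
[ 0.41548569 -0.16105198  0.07524319]
[   0  167   42  110 3350] [ 16.19313433 226.38597015] [ 0.2129 -0.1465  0.015 ]
[   0  467  192   13 1621] [ 77.78038248 474.84022209] [ 0.2164 -0.3575  0.015 ]
```

Run:
```python
from h import *
c,Tm,im=grab('wrist','w5.png')
m=(im.min(2)>75).astype(np.uint8); m[310:]=0
m=cv2.morphologyEx(m,cv2.MORPH_OPEN,np.ones((5,5)))
n,l,st,ce=cv2.connectedComponentsWithStats(m)
for s,q in zip(st[1:],ce[1:]):
    if s[4]>600: print(s,q,pix2w(c,Tm,q,.015).round(4))
```

```text
[  537     0   103   164 13321] [597.47781698  85.39283838] [ 0.5874 -0.0586  0.015 ]
[   0  166   41  117 3397] [ 15.25110392 228.75861054] [ 0.213  -0.1486  0.015 ]
[ 267  197   91   89 6370] [312.05839874 240.80062794] [ 0.4124 -0.1571  0.015 ]
[ 145  275   63   35 1201] [177.05745212 294.47377186] [ 0.3191 -0.1955  0.015 ]
[ 431  274   78   36 1460] [468.80342466 295.02671233] [ 0.5205 -0.1962  0.015 ]
```

Call:
move_arm(
  rows=[
    [-3, 4, -35, 0, -1],
    [0, 0, -25, 0, -1],
    [0, 0, -15, 0, -1],
    [0, 0, -8, 0, -1],
    [0, 0, -4, 0, -1],
    [0, 0, 0, 0, -1],
    [0, 0, 0, 0, 0.4],
    [0, 0, 0, 0, 0.4],
    [0, 0, 0, 0, 0.4],
    [0, 0, 0, 0, 0.4],
    [0, 0, 0, 0, 0.4],
    [0, 0, 0, 0, 0.4],
  ],
)

```text
time: 10.3
tool_pos: [0.4122, -0.1568, -0.0123]
tool_rot: [3.141, 0.0, 1.571]
contact_force: [-1.3, 0.1, 3.3]
opening: 0.0587
grip_force: 15.0
```

Call:
move_arm(
  rows=[
    [0, 0, 15, 0, 0.4],
    [0, 0, 35, 0, 0.4],
    [0, 0, 30, 0, 0.4],
    [27, -26, 0, 0, 0.4],
    [35, -33, 0, 0, 0.4],
    [35, -33, 0, 0, 0.4],
    [35, -33, 0, 0, 0.4],
    [33, -31, 0, 0, 0.4],
    [0, 0, 0, 0, 0.4],
    [0, 0, -10, 0, 0.4],
  ],
)

```text
time: 11.3
tool_pos: [0.5774, -0.3133, 0.0571]
tool_rot: [3.141, 0.0, 1.57]
contact_force: [-0.1, 0.3, -1.0]
opening: 0.059
grip_force: 15.0
```

Call:
move_arm(
  rows=[
    [0, 0, -30, 0, 0.4],
    [0, 0, -20, 0, 0.4],
    [0, 0, -10, 0, 0.4],
    [0, 0, -5, 0, 0.4],
    [0, 0, 0, 0, 0.4],
  ],
)

```text
time: 11.8
tool_pos: [0.5766, -0.3121, -0.0073]
tool_rot: [-3.141, -0.0, 1.571]
contact_force: [0.4, 0.3, -0.1]
opening: 0.0592
grip_force: 15.0
```

Call:
move_arm(
  rows=[
    [0, 0, 0, 0, -0.6],
    [0, 0, 0, 0, -0.6],
    [0, 0, 0, 0, -0.6],
    [0, 0, 20, 0, -0.6],
    [0, 0, 40, 0, -1],
    [0, 0, 40, 0, -1],
    [-45, 5, 10, 0, -1],
    [-45, 5, 10, 0, -1],
    [-45, 5, 5, 0, -1],
    [-45, 5, 0, 0, -1],
    [-27, 1, 0, 0, -1],
    [0, 0, 0, 0, -1],
  ],
)

```text
time: 13.0
tool_pos: [0.3673, -0.2911, 0.1181]
tool_rot: [-3.141, -0.0, 1.569]
contact_force: [-0.1, -0.3, -0.1]
opening: 0.0922
grip_force: 0.0
```

Run:
```python
from h import *
s=monitor.observe(); print(s['tool_pos'])
c,Tm,im=grab('wrist'); p=w2pix(c,Tm,[.37,-.291,.03]); print(p,c['K'][0,0])
cv2.imwrite('pics/w6.png',cv2.resize(im[120:320,180:460],None,fx=2.5,fy=2.5))
```

```text
[ 0.3673014  -0.29114416  0.11805014]
[322.26716347 236.3260774 ] 379.7666083570925
```

View pics/w6.png

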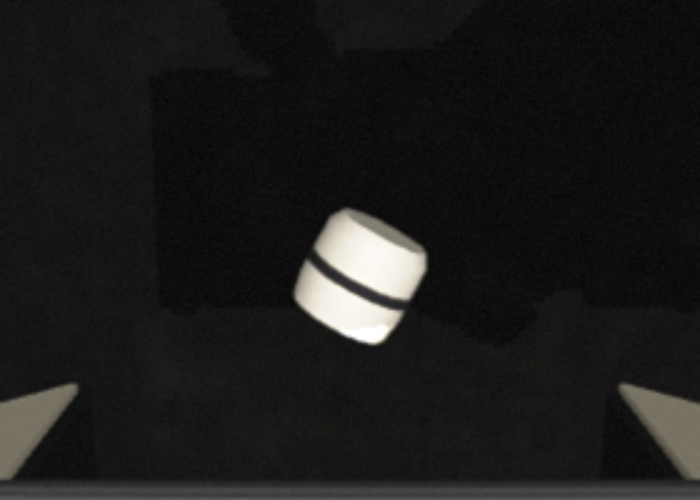

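The stopper is at crop (360,275), full (324,230). The band runs from (308,252) to (410,305), so its axis is 62° from world x. I'll turn the tool +1.09 rad, shift by (+4,+4) mm and go down.

Call:
move_arm(
  rows=[
    [1, 1, -5, 0.14, -1],
    [1, 1, -5, 0.14, -1],
    [1, 1, -10, 0.14, -1],
    [1, 1, -10, 0.14, -1],
    [0, 0, -10, 0.14, -1],
    [0, 0, -10, 0.14, -1],
    [0, 0, -10, 0.13, -1],
    [0, 0, -10, 0.12, -1],
    [0, 0, -20, 0, -1],
    [0, 0, -20, 0, -1],
    [0, 0, -15, 0, -1],
    [0, 0, 0, 0, -1],
  ],
)

```text
time: 14.25
tool_pos: [0.3743, -0.2871, -0.0092]
tool_rot: [3.141, -0.002, 2.661]
contact_force: [-0.3, 0.4, -0.5]
opening: 0.0917
grip_force: 0.0
```

Call:
move_arm(
  rows=[
    [0, 0, -5, 0, -0.6],
    [0, 0, 0, 0, 0.6],
    [0, 0, 0, 0, 0.6],
    [0, 0, 0, 0, 0.6],
    [0, 0, 0, 0, 0.6],
    [0, 0, 0, 0, 0.6],
    [0, 0, 0, 0, 0.6],
    [0, 0, 0, 0, 0.6],
    [0, 0, 0, 0, 0.6],
  ],
)

```text
time: 15.15
tool_pos: [0.3741, -0.2878, -0.0125]
tool_rot: [-3.142, 0.0, 2.661]
contact_force: [-1.2, 0.4, 1.5]
opening: 0.0303
grip_force: 15.0
```

Call:
move_arm(
  rows=[
    [0, 0, 15, 0, 0.6],
    [0, 0, 40, 0, 0.6],
    [0, 0, 45, 0, 0.6],
    [34, 30, 0, -0.14, 0.6],
    [34, 30, 0, -0.14, 0.6],
    [34, 30, 0, -0.14, 0.6],
    [34, 30, 0, -0.14, 0.6],
    [34, 29, 0, -0.14, 0.6],
    [34, 29, 0, -0.14, 0.6],
    [34, 29, 0, -0.14, 0.6],
    [34, 29, 0, -0.11, 0.6],
    [0, 0, 0, 0, 0.6],
  ],
)

```text
time: 16.35
tool_pos: [0.6434, -0.053, 0.0868]
tool_rot: [3.14, -0.001, 1.596]
contact_force: [1.1, -0.4, -0.1]
opening: 0.0306
grip_force: 15.0
```

Call:
move_arm(
  rows=[
    [0, 0, -40, 0, 0.6],
    [0, 0, -30, 0, 0.6],
    [0, 0, -15, 0, 0.6],
    [0, 0, -8, 0, 0.6],
    [0, 0, -2, 0, 0.6],
    [0, 0, 0, 0, 0.6],
  ],
)

```text
time: 16.95
tool_pos: [0.641, -0.0576, -0.0065]
tool_rot: [3.14, 0.0, 1.595]
contact_force: [0.6, 0.3, -0.5]
opening: 0.0305
grip_force: 15.0
```

Call:
move_arm(
  rows=[
    [0, 0, -1, 0, 0.6],
    [0, 0, 0, 0, 0.1],
    [0, 0, 0, 0, -0.1],
    [0, 0, 0, 0, -0.1],
    [0, 0, 20, 0, -0.1],
    [0, 0, 40, 0, -0.3],
    [0, 0, 45, 0, -0.3],
    [-46, 13, 10, -0.025, -0.3],
    [-46, 13, 10, 0, -0.3],
    [-46, 13, 0, 0, -0.3],
    [-46, 13, 0, 0, -0.3],
    [-10, 3, 0, 0, -0.3],
  ],
)

```text
time: 18.15
tool_pos: [0.4409, -0.0006, 0.1163]
tool_rot: [-3.137, -0.001, 1.571]
contact_force: [-0.4, -0.7, 0.3]
opening: 0.0597
grip_force: 0.0
```

Call:
move_arm(
  rows=[
    [0, 0, 0, 0, -0.3],
    [0, 0, 0, 0, -0.3],
  ],
)

```text
time: 18.35
tool_pos: [0.4482, -0.0026, 0.1171]
tool_rot: [3.139, 0.001, 1.57]
contact_force: [1.2, 0.3, 0.6]
opening: 0.0596
grip_force: 0.0
```

Run:
```python
from h import *
s=monitor.observe(); print(s['tool_pos'],s['opening'])
c,Tm,im=grab('wrist','w7.png'); print(w2pix(c,Tm,[.447,-.002,.04]),w2pix(c,Tm,[.447,-.002,.058]),w2pix(c,Tm,[.447,-.002,0]))
```

```text
[ 0.44818821 -0.00259576  0.11712935] 0.05964058860016775
[316.47801744 239.61682411] [316.39170959 246.87755126] [316.63490581 226.43438327]
```

View pics/w7.png

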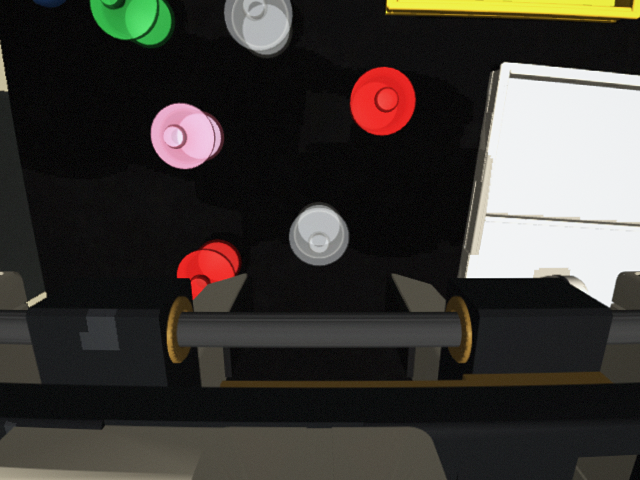

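The bottle's knob is at (319,242), predicted (316,247), so it stands at about (0.4485, 0.001). The red look-alike at (208,270) is clear of the finger. I'll shift +4 mm in y and go down to grip the lid.

Call:
move_arm(
  rows=[
    [0, 4, -20, 0, -0.3],
    [0, 0, -30, 0, -0.3],
    [0, 0, -30, 0, -0.3],
    [0, 0, -15, 0, -0.3],
    [0, 0, -10, 0, -0.3],
    [0, 0, -4, 0, -0.3],
    [0, 0, 0, 0, -0.3],
    [0, 0, 0, 0, 0.4],
    [0, 0, 0, 0, 0.4],
    [0, 0, 0, 0, 0.4],
    [0, 0, 0, 0, 0.4],
    [0, 0, 0, 0, 0.4],
  ],
)

```text
time: 19.6
tool_pos: [0.4469, 0.0018, 0.008]
tool_rot: [3.14, 0.0, 1.57]
contact_force: [0.0, -0.0, 3.9]
opening: 0.0407
grip_force: 15.0
```

Gripped at 41 mm. Now I lift it and carry it to the near bay of the yellow tray.

Call:
move_arm(
  rows=[
    [0, 0, 10, 0, 0.4],
    [0, 0, 30, 0, 0.4],
    [0, 0, 30, 0, 0.4],
    [0, 0, 20, 0, 0.4],
    [15, 22, 0, 0, 0.4],
    [25, 38, 0, 0, 0.4],
    [25, 38, 0, 0, 0.4],
    [25, 38, 0, 0, 0.4],
    [25, 38, 0, 0, 0.4],
    [17, 28, 0, 0, 0.4],
    [0, 0, 0, 0, 0.4],
    [0, 0, 0, 0, 0.4],
  ],
)

```text
time: 20.8
tool_pos: [0.5776, 0.2041, 0.0972]
tool_rot: [-3.14, 0.001, 1.571]
contact_force: [-0.7, 0.1, -0.1]
opening: 0.0398
grip_force: 15.0
```

Call:
move_arm(
  rows=[
    [0, 0, -25, 0, 0.4],
    [0, 0, -30, 0, 0.4],
    [0, 0, -18, 0, 0.4],
    [0, 0, -8, 0, 0.4],
    [0, 0, -4, 0, 0.4],
    [0, 0, 0, 0, 0.4],
    [0, 0, 0, 0, 0.4],
  ],
)

```text
time: 21.5
tool_pos: [0.579, 0.2037, 0.0136]
tool_rot: [3.14, -0.0, 1.57]
contact_force: [0.3, -0.2, -0.8]
opening: 0.0402
grip_force: 15.0
```

Call:
move_arm(
  rows=[
    [0, 0, -1, 0, 0.4],
    [0, 0, 0, 0, 0],
    [0, 0, 0, 0, -0.3],
    [0, 0, 0, 0, -0.3],
    [0, 0, 0, 0, -0.3],
    [0, 0, 25, 0, -0.3],
    [0, 0, 40, 0, -0.3],
    [0, 0, 40, 0, -0.3],
    [-44, -16, 0, 0, -0.3],
    [-44, -16, 0, 0, -0.3],
    [-44, -16, 0, 0, -0.3],
    [-36, -14, 0, 0, -0.3],
  ],
)

```text
time: 22.7
tool_pos: [0.4078, 0.1412, 0.1165]
tool_rot: [-3.141, 0.0, 1.57]
contact_force: [0.8, 0.4, -0.6]
opening: 0.0597
grip_force: 0.0
```

Call:
move_arm(
  rows=[
    [0, 0, 0, 0, -0.3],
    [0, 0, 0, 0, -0.3],
  ],
)

```text
time: 22.9
tool_pos: [0.4107, 0.1418, 0.1171]
tool_rot: [3.14, -0.0, 1.57]
contact_force: [1.1, 0.2, -0.2]
opening: 0.0595
grip_force: 0.0
```

Run:
```python
from h import *
s=monitor.observe(); print(s['tool_pos'],s['opening'])
c,Tm,im=grab('wrist','w8.png'); print(w2pix(c,Tm,[.410,.141,.058]))
```

```text
[0.4107265  0.14184207 0.1171128 ] 0.05953296820336691
[317.18483529 249.05191515]
```

View pics/w8.png

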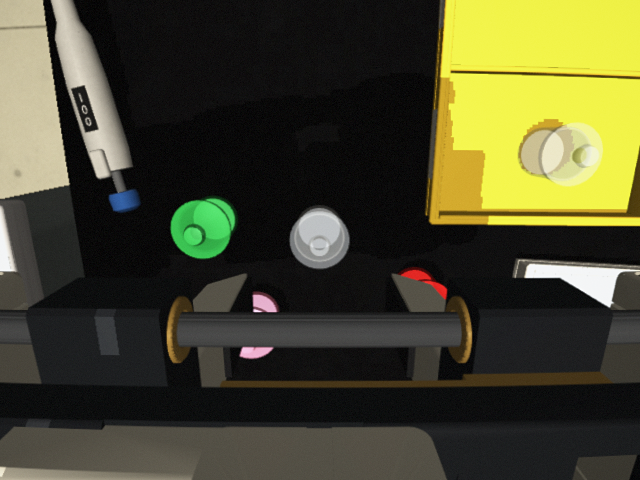

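The first bottle stands upright in its bay at (570,155). The second bottle's knob is at (319,244), so it stands at about (0.411, 0.144). Green is close on the left, so I'll narrow the opening slightly before descending.

Call:
move_arm(
  rows=[
    [1, 3, -20, 0, -0.18],
    [0, 0, -30, 0, -0.18],
    [0, 0, -30, 0, -0.18],
    [0, 0, -15, 0, -0.18],
    [0, 0, -10, 0, -0.18],
    [0, 0, -4, 0, -0.18],
    [0, 0, 0, 0, -0.18],
    [0, 0, 0, 0, 0.4],
    [0, 0, 0, 0, 0.4],
    [0, 0, 0, 0, 0.4],
    [0, 0, 0, 0, 0.4],
    [0, 0, 0, 0, 0.4],
  ],
)

```text
time: 24.15
tool_pos: [0.4119, 0.1449, 0.008]
tool_rot: [3.14, -0.0, 1.57]
contact_force: [0.3, 1.2, 6.2]
opening: 0.0398
grip_force: 15.0
```

Call:
move_arm(
  rows=[
    [0, 0, 10, 0, 0.4],
    [0, 0, 30, 0, 0.4],
    [0, 0, 30, 0, 0.4],
    [0, 0, 20, 0, 0.4],
    [20, 20, 0, 0, 0.4],
    [32, 31, 0, 0, 0.4],
    [33, 32, 0, 0, 0.4],
    [33, 32, 0, 0, 0.4],
    [33, 32, 0, 0, 0.4],
    [18, 17, 0, 0, 0.4],
    [0, 0, 0, 0, 0.4],
    [0, 0, 0, 0, 0.4],
  ],
)

```text
time: 25.35
tool_pos: [0.5795, 0.3085, 0.097]
tool_rot: [-3.14, 0.001, 1.57]
contact_force: [-0.1, -0.2, -0.5]
opening: 0.04
grip_force: 15.0
```

Call:
move_arm(
  rows=[
    [0, 0, -25, 0, 0.4],
    [0, 0, -30, 0, 0.4],
    [0, 0, -18, 0, 0.4],
    [0, 0, -8, 0, 0.4],
    [0, 0, -4, 0, 0.4],
    [0, 0, 0, 0, 0.4],
    [0, 0, 0, 0, 0.4],
  ],
)

```text
time: 26.05
tool_pos: [0.581, 0.3089, 0.0138]
tool_rot: [3.14, -0.001, 1.57]
contact_force: [0.4, 0.4, -0.6]
opening: 0.0402
grip_force: 15.0
```

Call:
move_arm(
  rows=[
    [0, 0, -1, 0, 0.4],
    [0, 0, 0, 0, 0],
    [0, 0, 0, 0, -0.3],
    [0, 0, 0, 0, -0.3],
    [0, 0, 0, 0, -0.3],
    [0, 0, 25, 0, -0.3],
    [0, 0, 40, 0, -0.3],
    [0, 0, 40, 0, -0.3],
    [-40, 10, 20, 0, -0.3],
    [-40, 10, 20, 0, -0.3],
    [-40, 10, 0, 0, -0.3],
    [-40, 10, 0, 0, -0.3],
  ],
)

```text
time: 27.25
tool_pos: [0.4191, 0.3492, 0.1574]
tool_rot: [3.14, -0.001, 1.57]
contact_force: [-0.3, 0.4, -0.3]
opening: 0.0597
grip_force: 0.0
```

Call:
move_arm(
  rows=[
    [0, 0, 0, 0, -0.3],
    [0, 0, 0, 0, -0.3],
    [0, 0, 0, 0, -0.3],
    [0, 0, 0, 0, -0.3],
  ],
)

```text
time: 27.65
tool_pos: [0.4215, 0.3485, 0.1562]
tool_rot: [3.141, 0.0, 1.569]
contact_force: [0.4, -0.1, 0.3]
opening: 0.0595
grip_force: 0.0
```

Run:
```python
from h import *
c,Tm,im=grab('scene'); cv2.imwrite('pics/end.png',cv2.resize(im[90:400,140:520],None,fx=1.9,fy=1.9,interpolation=cv2.INTER_CUBIC))
c,Tm,im=grab('top'); cv2.imwrite('pics/endt.png',cv2.resize(im[100:340,150:480],None,fx=2.4,fy=2.4,interpolation=cv2.INTER_CUBIC))
```

```text
(no output)
```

View pics/end.png

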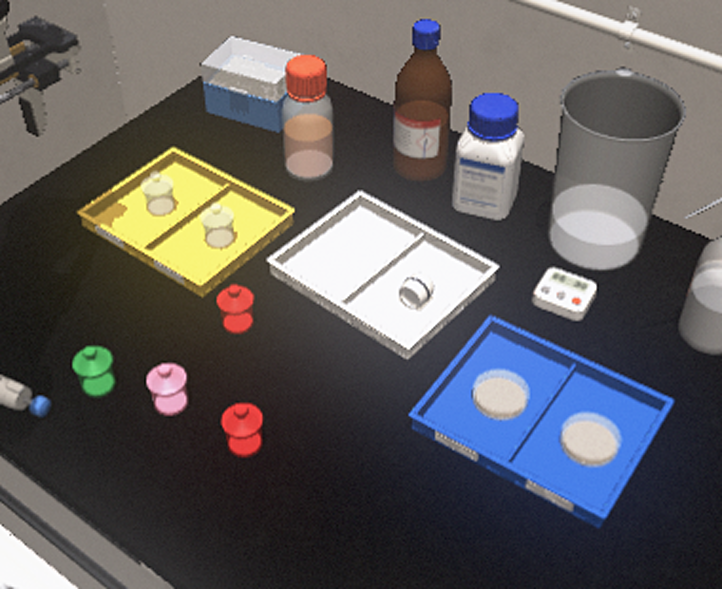

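View pics/endt.png

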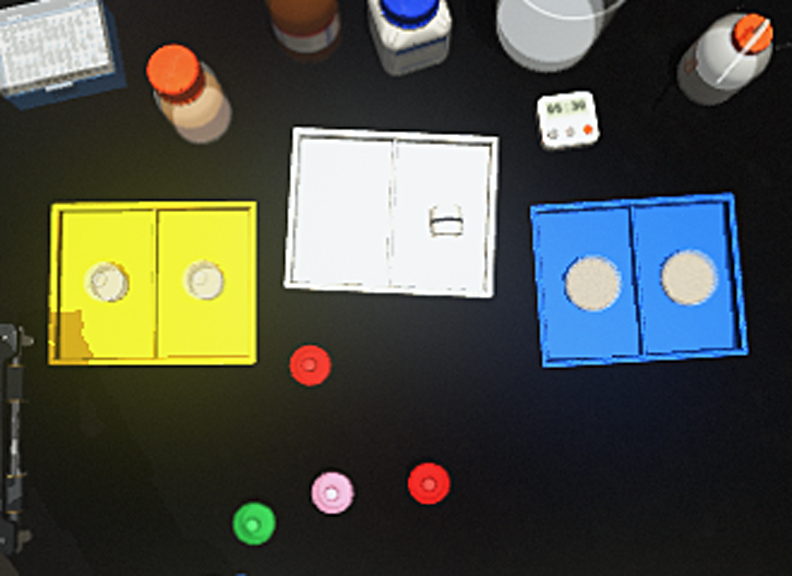

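In the final top view each thing is in its bay: dishes at (593,283) and (688,278), bottles upright at (107,281) and (205,280), and the stopper at (446,220). The media bottle, timer and look-alikes have not moved, so I'm handing in.

```bash
python3 -c "
from cell import workorder
print(workorder.hand_in())"
```

```text
the job is handed in; nothing more can be done
None
```

The job is handed in: the final pictures show both dishes flat in the blue tray, both clear weighing bottles upright in the yellow tray and the stopper in the white tray, with the bystanders untouched, at about 28 s of the 104 s allowed; the hand-in returned no verdict.

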